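Get the hub out from behind the torch and glue stick

ROBOT

A 6-joint arm with a two-finger parallel gripper is mounted at the origin on a cart in front of the work surface, level with it; the furniture and walls round the work are solid. World frame = base frame: x ahead of the robot, y to its left, z up, the work surface at z = 0. Lengths are in mm, angles in rad, forces in N, time in s.
With the tool pointing down it reaches from about 400 to 925 mm from the base axis. Payload 12.5 kg.
Tool frame: the origin (TCP) lies midway between the tips of the shut fingers; the grasp point (between the pads) lies 19 mm behind it; z points along the fingers, y is the line along which they close (so a half turn about z gives the same grasp; the last joint's range is limited). The gripper opens to 95 mm and grips with 3 to 60 N. Pads are 20 mm wide; open, the fingers measure 119 mm over their backs; the gripper's body (75 mm by 180 mm) begins 59 mm behind the grasp point.
Start: joints at [1.031, 0.491, 1.559, -0, 1.092, -0.106], TCP at [262.687, 567.135, 214.661] pointing down, gripper open.
Joint ranges: [-3.1, 3.1], [-0.84, 2.19], [0.05, 2.79], [-1.13, 4.28], [0.06, 2.93], [-2.69, 2.69]. Speed limits (rad/s): [2.22, 2.22, 2.79, 3.14, 3.14, 3.14].

INTERFACE

Orientations are given as [roll, pitch, yaw] about the fixed x, y, z axes, in that order (R = Rz(yaw) Ry(pitch) Rx(roll)).
In Python, from cell import * gives the robot as it stands. The module is installed in compiled form; this text tells all that it offers.
- The arm moves only by the tool arm_command, never from a script. Its arguments are lists of equal length, an entry for each row: "delta_pos": the shift along the world's x, y, z in units of 250 mm (1.0 is 250 mm), a list of three; "delta_rot": the turn, a rotation vector about the world's x, y, z in units of 90 degrees (1.0 is 90 degrees), a list of three; "claw": the closure, from 0 (fully open) to 1 (shut). In form: {"delta_pos": [[tx, ty, tz], ...], "delta_rot": [[wx, wy, wz], ...], "claw": [claw, ...]}. A call has exactly 5 rows; each row is the pose to reach, as a shift and turn from the pose commanded when the call began; what a row does not reach only later rows make up. A row lasts 1/12 s, in which the tool goes at most 41.7 mm and 7.16 degrees, less where a joint would pass 70% of its speed; a pose out of reach is approached as far as the arm can. A call with a number of a shift or a turn outside -1 to 1 is refused whole. A call with a gripper value outside its range is refused whole. The fingers move at their own pace and stop on an object; the grip force is fixed at half the most. Time passes only in rows, so rows that repeat a pose let the fingers close, or fill a call up. It gives the time, the measured TCP pose, the force, the opening and the grip force at its end, in the units of the state.
- state(): the state, without advancing time (a new reading comes with each control period).
- read_camera(name): name is "side" or "top" or "wrist"; returns the picture (400x640x3 uint8, red, green, blue); there is no depth.
- calibration(name): a dict with "camera_matrix" (3x3 intrinsics, pixels), "T" (4x4, takes a point from camera to world coordinates). Camera axes: x right, y down, z forward; pixel columns grow to the right and rows downward; lengths in mm; the calibration is good to about 2 mm. A picture is of the moment at which its call begins: read the wrist's pose just before it. calibration takes no time and is no camera call; for the wrist camera it gives the pose at the moment of the call.
- job_done(): hands the job in; it is judged then, once.
The state is a dict: "t": time; "joints": joint angles; "qvel": joint speeds; "tau": joint torques, N m; "eef_pos": TCP position; "tcp_rot": TCP orientation; "ft_force": force on the tool from outside, world axes, zero at the start; "moment": the same for the moment, N m; "opening": opening from 0.0 (shut) to 1.0 (fully open); "grip_force": force on a finger pad.
Only numpy, scipy, OpenCV 4.12 (cv2) and the standard library are available. Lean on these libraries where they do the work, as an engineer would, in place of code of your own. Each camera call takes 0.05 s, during which the arm holds its last target. There are 200 camera calls.

TASK

Get the USB hub out of the back of the wooden desk organiser: first lift the torch and the glue stick out of its front wells and stand them both upright on the blue felt mat, then lay the hub flat in the orange tray, lengthwise in it, either way round. When the hub is in the tray, stand the torch and the glue stick back upright in the wells, each in the same well that it came from. Leave the mug and the pen pot where they are.

Things in the scene. Friction and masses are not known exactly. Their poses are not given: they have to be found in the camera images.
- torch: black-grey cylindrical torch standing upright on its lens, 29 mm across its widest and 103 mm tall (barrel about 25 mm across), about 0.11 kg. It starts in one of the two front wells of the organiser. Origin at the centre of its underside, z up along its axis.
- glue_stick: glue stick standing upright, white barrel with green cap and foot, 26 to 27 mm across and 90 mm tall, about 0.035 kg. It starts in the other front well. Origin at the centre of its underside, z up along its axis.
- usb_hub: silver-grey four-port USB hub lying flat, 34 mm wide, 108 mm long, 15 mm high, 0.09 kg. Origin at the centre of its underside, z up. Its length is nearly along its y, but turned 0.07 rad anticlockwise from it (seen from above): its long axis points to (-0.07, 1, 0) in its own frame. It starts in the organiser's back bay.
- organiser: fixed light wooden desk organiser, 99 by 130 mm, 12 mm high. x to its back, y to its left, origin at desk height. Back bay for the hub: 44 by 122 mm inside, centre x = +28, y = 0 mm, floor 8 mm above the desk. In front, two square wells: 42 mm inside, centres x = -19, y = +32 and -32 mm, floor 4 mm above the desk. All wall tops at 12 mm. Torch and glue stick start at the well centres.
- felt_mat: fixed flat blue felt mat, 110 (x) by 160 (y) by 3 mm, the side area. Origin at the centre of its underside, on the desk; the long side is along y, its top is 3 mm above the desk.
- hub_tray: fixed shallow orange tray, the hub's new place: outside 60 (x) by 132 (y) mm, 8 mm high; inside 52 by 124 mm, floor 4 mm above the desk, walls 4 mm thick. Origin at the centre of its underside, on the desk; the long side is along y.
- mug: white mug with dots, 93 mm tall, a bystander to be left alone. Origin at the underside.
- pen_pot: dark pen pot with pens, 80 mm across and 147 mm tall, a bystander to be left alone. Origin at the centre of the underside.

How it is judged (in metres and radians):
On the way, in this order (a step that is already met when the one before it is completed fails the run):
1. the torch and the glue stick both stand on the felt mat, released (x of torch in the frame of felt_mat between -0.05 and 0.05 m and y of torch in the frame of felt_mat between -0.075 and 0.075 m and angle between each of torch, glue_stick's own z axis and vertical below 0.1 rad and height (world z) of each of torch, glue_stick below 0.008 m and x of glue_stick in the frame of felt_mat between -0.05 and 0.05 m and y of glue_stick in the frame of felt_mat between -0.075 and 0.075 m and linear speed of each of torch, glue_stick below 0.02 m/s and contact force between the fingers and torch below 0.1 N and contact force between the fingers and glue_stick below 0.1 N), for 0.2 s.
2. the hub lies in the orange tray, released, while the torch and the glue stick are still on the mat (horizontal distance between usb_hub and hub_tray below 0.015 m and angle between the y axis of usb_hub and the y axis of hub_tray, either way round below 0.25 rad and angle between usb_hub's own z axis and vertical below 0.06 rad and height (world z) of each of usb_hub, torch, glue_stick below 0.008 m and linear speed of usb_hub below 0.02 m/s and contact force between the fingers and usb_hub below 0.1 N and x of torch in the frame of felt_mat between -0.05 and 0.05 m and y of torch in the frame of felt_mat between -0.075 and 0.075 m and angle between each of torch, glue_stick's own z axis and vertical below 0.1 rad and x of glue_stick in the frame of felt_mat between -0.05 and 0.05 m and y of glue_stick in the frame of felt_mat between -0.075 and 0.075 m), for 0.2 s.
At the end, for the whole second after the job is handed in: The hub lies flat in the orange tray, within 15 mm of its centre and 0.25 rad of its length (either way round); the torch and the glue stick stand upright, each within 13 mm of where it stood at the start (so in its own well); all three are released and at rest (horizontal distance between usb_hub and hub_tray below 0.015 m and angle between the y axis of usb_hub and the y axis of hub_tray, either way round below 0.25 rad and angle between usb_hub's own z axis and vertical below 0.06 rad and height (world z) of usb_hub below 0.008 m and linear speed of each of usb_hub, torch, glue_stick below 0.02 m/s and contact force between the fingers and usb_hub below 0.1 N and distance of each of torch, glue_stick from where it was at the start of the episode below 0.013 m and angle between each of torch, glue_stick's own z axis and vertical below 0.08 rad and contact force between the fingers and torch below 0.1 N and contact force between the fingers and glue_stick below 0.1 N); the robot touches nothing.
It fails at once if the mug or the pen pot is moved more than 25 mm or tipped (distance of any of mug, pen_pot from where it was at the start of the episode above 0.025 m or angle between any of mug, pen_pot's own z axis and vertical above 0.3 rad).
It also fails if it takes over 104 s, if anything falls off the work surface, if the arm or the gripper's body presses on something with over 40 N, if the wrist force passes 120 N, or if a joint passes its speed limit or range.

## Working session

There is one attempt and no reset: what is moved stays moved. The work goes in short steps, Python scripts to look and compute and a tool call to move; the robot and the scene stay as the last step left them, time stands still between calls to the robot, and variables do not carry over. Pictures are saved under pics/ and viewed, at most 14 in all, crops included, and the job is handed in when it is done.

Besides the shell and the picture viewer there is one more tool, called after "Emit:" by a JSON object that holds its "fn" and its "kwargs". arm_command: Moves the arm, as the interface text tells. Shifts and turns lie within -1 to 1; 1 stands for 250 mm of shift or 90 degrees of turn. Its arguments: {"type":"object","properties":{"delta_pos":{"type":"array"},"delta_rot":{"type":"array"},"claw":{"type":"array"}},"required":["delta_pos","delta_rot","claw"]}

```bash
mkdir -p pics
python3 - <<'E'
from cell import *
import cv2
s=state();print(s)
for n in("top","side"):
    cv2.imwrite(f"pics/{n}0.png",read_camera(n)[:,:,::-1]);c=calibration(n);print(c)
E
```

```text
{'t': 0.0, 'joints': array([ 1.03142775e+00,  4.91580362e-01,  1.55944789e+00,  1.58164371e-05,
        1.09169952e+00, -1.05584879e-01]), 'qvel': array([ 1.46170896e-05, -1.12778015e-03, -8.37836848e-04, -3.39957922e-04,
       -8.77644364e-04,  1.01396847e-03]), 'tau': array([ 1.18319022e-03, -6.12642860e+01, -2.58178514e+01,  6.92993961e-02,
        4.82271519e-02, -1.42162794e-04]), 'eef_pos': array([262.53405466, 566.91970945, 214.04936239]), 'tcp_rot': array([-3.14046533e+00, -1.33578363e-04,  2.70780158e+00]), 'ft_force': array([ 0.01414866, -0.73675789,  0.44181299]), 'moment': array([-0.01579449,  0.03532214,  0.04901399]), 'grip_force': 0.0, 'opening': 0.9957867932259697}
{'camera_matrix': array([[397.29032755,   0.        , 314.02894943],
       [  0.        , 397.29032755, 193.99136074],
       [  0.        ,   0.        ,   1.        ]]), 'T': array([[-1.32068832e-02, -9.96742803e-01,  7.95572901e-02,
         5.11150820e+02],
       [-9.99911694e-01,  1.32825703e-02,  4.22203878e-04,
         2.07631432e+01],
       [-1.47755398e-03, -7.95446887e-02, -9.96830206e-01,
         1.18019856e+03],
       [ 0.00000000e+00,  0.00000000e+00,  0.00000000e+00,
         1.00000000e+00]])}
{'camera_matrix': array([[454.127123  ,   0.        , 316.13724323],
       [  0.        , 454.127123  , 202.50585727],
       [  0.        ,   0.        ,   1.        ]]), 'T': array([[ 9.99152472e-01,  3.67489670e-02, -1.85432040e-02,
         6.22887630e+02],
       [ 3.83092469e-02, -6.65399773e-01,  7.45503550e-01,
        -7.77285766e+02],
       [ 1.50578417e-02, -7.45582091e-01, -6.66243654e-01,
         7.27516965e+02],
       [ 0.00000000e+00,  0.00000000e+00,  0.00000000e+00,
         1.00000000e+00]])}
```

View pics/top0.png

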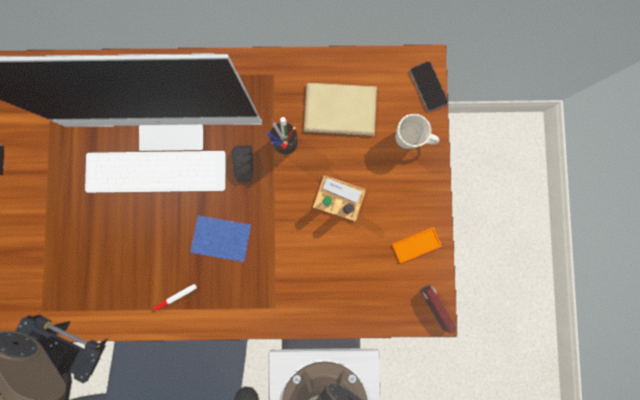

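View pics/side0.png

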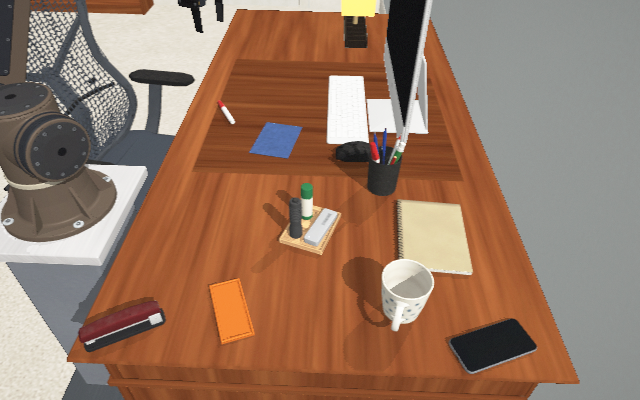

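```bash
cat > h.py <<'E'
from cell import *
import cv2, numpy as np
def proj(px,z,c):
    K=c["camera_matrix"];T=c["T"]
    px=np.atleast_2d(np.array(px,float))
    d=(np.c_[px,np.ones(len(px))]@np.linalg.inv(K).T)@T[:3,:3].T
    o=T[:3,3]; return (o+d*((z-o[2])/d[:,2])[:,None])[:,:2]
def pix(P,c):
    T=c["T"];q=(np.atleast_2d(np.array(P,float))-T[:3,3])@T[:3,:3]
    q=q@c["camera_matrix"].T; return q[:,:2]/q[:,2:]
def rect(mask,z,c):
    "largest blob -> world min-area rect on plane z"
    cs,_=cv2.findContours(mask.astype(np.uint8),0,1)
    k=max(cs,key=cv2.contourArea)[:,0]
    (x,y),(w,h),a=cv2.minAreaRect(proj(k,z,c).astype(np.float32))
    if w>h:a-=90;w,h=h,w   # a: yaw of the short side; long side = y
    return np.round([x,y,w,h,(a+90)%180-90],1)
def hsv(im): return cv2.cvtColor(im,cv2.COLOR_RGB2HSV)
E
python3 - <<'E'
from h import *
im=cv2.cvtColor(cv2.imread("pics/top0.png"),cv2.COLOR_BGR2RGB)
c=calibration("top");H=hsv(im)
def roi(m,x0,x1,y0,y1):
    r=np.zeros_like(m);r[y0:y1,x0:x1]=m[y0:y1,x0:x1];return r
print("mat",rect(roi(cv2.inRange(H,(100,100,60),(125,255,255)),180,260,205,270),3,c))
print("tray",rect(roi(cv2.inRange(H,(10,220,200),(22,255,255)),385,450,215,270),8,c))
for n,p in dict(glue=(327,202),torch=(349,209),orgc=(339,199)).items(): print(n,proj(p,0,c),proj(p,95,c))
for n,p in dict(mug=(412,132),pot=(284,138)).items(): print(n,proj(p,0,c),proj(p,93,c))
cv2.imwrite("pics/topcrop.png",cv2.resize(cv2.cvtColor(im,cv2.COLOR_RGB2BGR)[165:230,300:380],None,fx=8,fy=8,interpolation=cv2.INTER_CUBIC))
s=state();T=calibration("wrist")["T"];print(T.round(3),calibration("wrist")["camera_matrix"])
E
```

```text
mat [478.  299.1 105.8 155.5 -10.8]
tray [ 451.7 -276.5   62.5  132.1   21.4]
glue [[580.9281257  -17.00857079]] [[575.31140639 -13.96813933]]
torch [[559.23414225 -82.02646541]] [[555.36367861 -73.75242311]]
orgc [[589.39652851 -52.8666097 ]] [[583.09814571 -46.93978792]]
mug [[ 788.98131437 -276.72052324]] [[ 767.08818821 -253.27872125]]
pot [[775.84556314 109.53535113]] [[754.98753812 102.54007456]]
[[ 4.20000e-01  8.76000e-01  2.35000e-01  1.97811e+02]
 [ 9.07000e-01 -4.05000e-01 -1.11000e-01  5.98318e+02]
 [-2.00000e-03  2.60000e-01 -9.66000e-01  3.83847e+02]
 [ 0.00000e+00  0.00000e+00  0.00000e+00  1.00000e+00]] [[285.43338274   0.         316.38116945]
 [  0.         285.43338274 197.86573473]
 [  0.           0.           1.        ]]
```

View pics/topcrop.png

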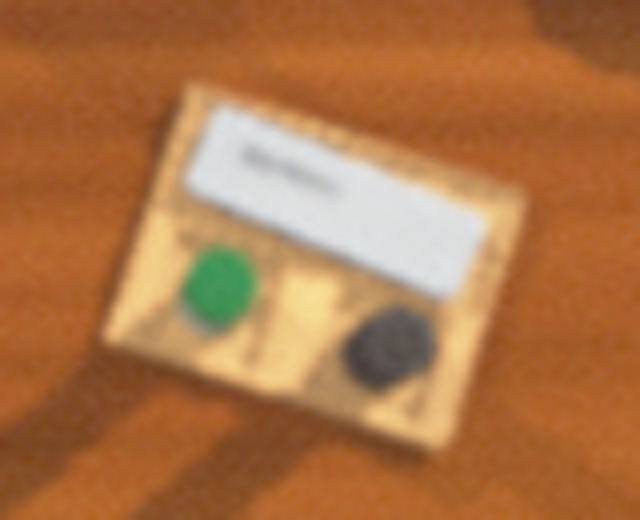

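Run:
```python
from h import *
from scipy.spatial.transform import Rotation as R
c=calibration("top")
k=np.array([(185,85),(525,190),(440,450),(103,345)])/8+[300,165]
p=proj(k-.5,12,c);print(p.round(1))
print(cv2.minAreaRect(p.astype(np.float32)), p.mean(0))
b,f=p[:2].mean(0),p[2:].mean(0);v=b-f;print("yaw org",np.arctan2(v[1],v[0]))
k=np.array([(220,100),(487,215),(450,300),(185,187)])/8+[300,165]
h=proj(k-.5,23,c);print("hub",h.round(1),h.mean(0));v=h[0]-h[1]+h[3]-h[2];print(np.hypot(*v)/2,"long axis yaw",np.arctan2(v[1],v[0]))
for n,q,z in(("glue",(219,285),94),("torch",(390,345),107)): print(n,proj(np.array(q)/8+[299.5,164.5],z,c))
s=state();Tt=np.eye(4);Tt[:3,:3]=R.from_euler('xyz',s['tcp_rot']).as_matrix();Tt[:3,3]=s['eef_pos']
print((np.linalg.inv(Tt)@calibration("wrist")["T"]).round(3).tolist())
```

```text
[[ 660.1   -4.9]
 [ 619.4 -129.8]
 [ 524.1  -96.4]
 [ 564.2   26.7]]
((591.7994384765625, -51.582862854003906), (131.64527893066406, 100.97692108154297), 71.92879486083984) [591.9352359  -51.12832965]
yaw org -0.32769306853549657
hub [[ 653.   -17.4]
 [ 609.4 -114.3]
 [ 578.5 -100.1]
 [ 621.1   -4.1]] [615.47953155 -58.99721643]
105.63915030935848 long axis yaw 1.1502073860247255
glue [[580.51851659 -13.73908428]]
torch [[558.61704765 -70.7562062 ]]
[[-0.0, -0.966, -0.26, 71.971], [1.0, 0.0, -0.001, 1.08], [0.001, -0.26, 0.966, -169.731], [0.0, 0.0, 0.0, 1.0]]
```

Emit:
{"fn": "arm_command", "kwargs": {"delta_pos": [[0.066, -0.12, 0], [0.133, -0.24, 0], [0.2, -0.36, 0], [0.266, -0.48, 0], [0.332, -0.602, 0]], "delta_rot": [[0, 0, -0.046], [0, 0, -0.092], [0, 0, -0.138], [0, 0, -0.185], [0, 0, -0.232]], "claw": [0.4, 0.4, 0.4, 0.4, 0.4]}}

```text
t: 0.52
eef_pos: [346.0, 415.2, 214.4]
tcp_rot: [-3.141, 0.0, 2.34]
ft_force: [-0.1, 0.1, 0.0]
opening: 0.704
grip_force: 0.0
```

Emit:
{"fn": "arm_command", "kwargs": {"delta_pos": [[0.066, -0.12, 0], [0.133, -0.24, 0], [0.2, -0.36, 0], [0.266, -0.48, 0], [0.332, -0.602, 0]], "delta_rot": [[0, 0, -0.046], [0, 0, -0.092], [0, 0, -0.138], [0, 0, -0.185], [0, 0, -0.232]], "claw": [0.4, 0.4, 0.4, 0.4, 0.4]}}

```text
t: 0.93
eef_pos: [429.1, 264.6, 214.5]
tcp_rot: [-3.141, 0.0, 1.975]
ft_force: [-0.1, 0.7, 0.2]
opening: 0.602
grip_force: 0.0
```

Emit:
{"fn": "arm_command", "kwargs": {"delta_pos": [[0.066, -0.12, 0], [0.133, -0.24, 0], [0.2, -0.36, 0], [0.266, -0.48, 0], [0.332, -0.602, 0]], "delta_rot": [[0, 0, -0.046], [0, 0, -0.092], [0, 0, -0.138], [0, 0, -0.185], [0, 0, -0.232]], "claw": [0.4, 0.4, 0.4, 0.4, 0.4]}}

```text
t: 1.35
eef_pos: [512.1, 114.0, 214.5]
tcp_rot: [-3.141, -0.0, 1.611]
ft_force: [-0.3, 1.1, 0.2]
opening: 0.597
grip_force: 0.0
```

Emit:
{"fn": "arm_command", "kwargs": {"delta_pos": [[0.066, -0.12, 0], [0.133, -0.24, 0], [0.2, -0.36, 0], [0.266, -0.48, 0], [0.332, -0.602, 0]], "delta_rot": [[0, 0, -0.046], [0, 0, -0.092], [0, 0, -0.138], [0, 0, -0.185], [0, 0, -0.232]], "claw": [0.4, 0.4, 0.4, 0.4, 0.4]}}

```text
t: 1.77
eef_pos: [595.1, -36.5, 214.4]
tcp_rot: [-3.141, 0.0, 1.246]
ft_force: [0.3, 0.5, -0.2]
opening: 0.601
grip_force: 0.0
```

Tracking is excellent. Now the wrist view.

Run:
```python
from h import *
c=calibration("wrist");im=read_camera("wrist")
np.savez("w1.npz",im=im,T=c["T"],K=c["camera_matrix"])
cv2.imwrite("pics/w1.png",cv2.resize(im[:,:,::-1],(800,500)))
```

```text
(no output)
```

View pics/w1.png

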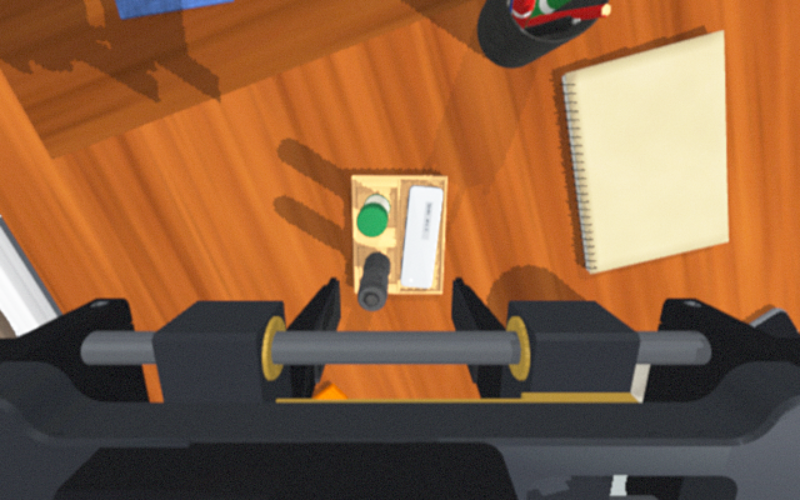

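Run:
```python
from h import *
d=np.load("w1.npz");cv2.imwrite("pics/w1c.png",cv2.resize(d["im"][130:255,265:375,::-1],None,fx=4.8,fy=4.8,interpolation=cv2.INTER_CUBIC))
```

```text
(no output)
```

View pics/w1c.png

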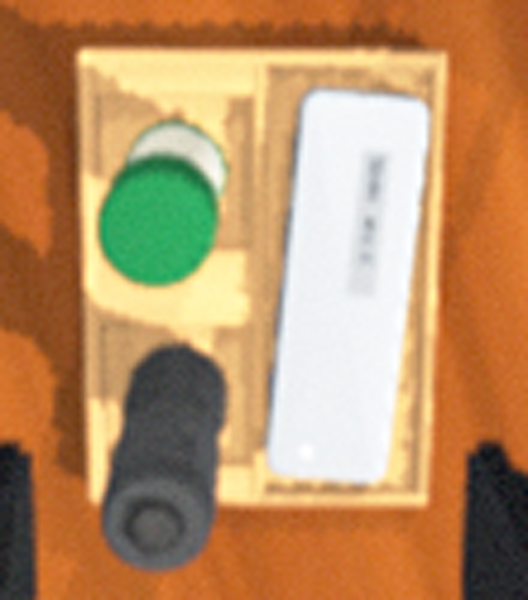

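Run:
```python
from h import *
d=np.load("w1.npz");c=dict(T=d["T"],camera_matrix=d["K"])
f=lambda k:np.array(k)/4.8+[264.5,129.5]
o=proj(f([(446,53),(427,506),(90,505),(78,50)]),12,c)
print(o.round(1),o.mean(0),cv2.minAreaRect(o.astype(np.float32)))
a=o[0]-o[1]+o[3]-o[2];y=np.arctan2(-a[0],a[1]);v=o[0]+o[1]-o[2]-o[3];print("yaws",y,np.arctan2(v[1],v[0]))
yaw=y;m=o.mean(0);Rm=np.array([[np.cos(yaw),-np.sin(yaw)],[np.sin(yaw),np.cos(yaw)]])
for n,l in(("glue",(-19,32)),("torch",(-19,-32)),("bay",(28,0))):print(n,m+Rm@l)
print("glue",proj(f((157,222)),94,c),"torch",proj(f((157,523)),107,c))
h=proj(f([(303,88),(430,98),(383,484),(267,475)]),23,c);a=h[0]+h[1]-h[2]-h[3]
print("hub",h.round(1),h.mean(0),np.hypot(*a)/2,np.arctan2(a[1],a[0]))
```

```text
[[ 661.7   -6.7]
 [ 619.6 -129.5]
 [ 526.6  -97.9]
 [ 568.9   25.3]] [594.19368998 -52.19502351] ((594.2055053710938, -52.19841003417969), (130.21319580078125, 98.22806549072266), 71.07685852050781)
yaws -0.33008180533031456 -0.3302838160414871
glue [586.59124257 -15.76422893]
torch [565.84753578 -76.30924218]
bay [620.68213327 -61.27039523]
glue [[583.41287109 -12.39863034]] torch [[562.71019648 -73.0360216 ]]
hub [[ 622.5   -2.3]
 [ 653.2  -15.3]
 [ 609.8 -114.4]
 [ 579.7 -101.4]] [616.29498767 -58.33215467] 108.05016236964084 1.1602219454816376
```

Emit:
{"fn": "arm_command", "kwargs": {"delta_pos": [[-0.04, 0.09, 0], [-0.04, 0.09, -0.15], [-0.04, 0.09, -0.3], [-0.04, 0.09, -0.45], [-0.04, 0.09, -0.6]], "delta_rot": [[0, 0, 0], [0, 0, 0], [0, 0, 0], [0, 0, 0], [0, 0, 0]], "claw": [0.4, 0.4, 0.4, 0.4, 0.4]}}

```text
t: 2.23
eef_pos: [584.4, -12.2, 63.2]
tcp_rot: [3.141, -0.0, 1.25]
ft_force: [0.5, -0.5, 0.2]
opening: 0.597
grip_force: 0.0
```

Emit:
{"fn": "arm_command", "kwargs": {"delta_pos": [[0, 0, -0.066], [0, 0, -0.066], [0, 0, -0.066], [0, 0, -0.066], [0, 0, -0.066]], "delta_rot": [[0, 0, 0], [0, 0, 0], [0, 0, 0], [0, 0, 0], [0, 0, 0]], "claw": [0.4, 0.4, 0.6, 0.75, 0.9]}}

```text
t: 2.65
eef_pos: [585.5, -12.5, 49.9]
tcp_rot: [3.139, -0.0, 1.25]
ft_force: [0.4, 1.0, -0.4]
opening: 0.446
grip_force: 0.0
```

Emit:
{"fn": "arm_command", "kwargs": {"delta_pos": [[0, 0, 0], [0, 0, 0], [0, 0, 0], [0, 0, 0], [0, 0, 0]], "delta_rot": [[0, 0, 0], [0, 0, 0], [0, 0, 0], [0, 0, 0], [0, 0, 0]], "claw": [1, 1, 1, 1, 1]}}

```text
t: 3.07
eef_pos: [585.2, -12.4, 49.1]
tcp_rot: [3.14, -0.0, 1.25]
ft_force: [-2.0, 1.2, 6.9]
opening: 0.283
grip_force: 30.0
```

Emit:
{"fn": "arm_command", "kwargs": {"delta_pos": [[0, 0, 0.1], [0, 0, 0.24], [-0.04, 0.14, 0.24], [-0.08, 0.28, 0.24], [-0.12, 0.42, 0.24]], "delta_rot": [[0, 0, 0], [0, 0, 0], [0, 0, 0], [0, 0, 0], [0, 0, 0]], "claw": [1, 1, 1, 1, 1]}}

```text
t: 3.48
eef_pos: [554.4, 93.4, 109.0]
tcp_rot: [3.14, -0.001, 1.248]
ft_force: [1.0, 1.2, -0.6]
opening: 0.284
grip_force: 30.0
```

Emit:
{"fn": "arm_command", "kwargs": {"delta_pos": [[-0.04, 0.14, 0], [-0.08, 0.28, 0], [-0.12, 0.42, 0], [-0.16, 0.56, 0], [-0.2, 0.7, 0]], "delta_rot": [[0, 0, 0], [0, 0, 0], [0, 0, 0], [0, 0, 0], [0, 0, 0]], "claw": [1, 1, 1, 1, 1]}}

```text
t: 3.9
eef_pos: [503.9, 269.3, 108.4]
tcp_rot: [3.141, -0.0, 1.25]
ft_force: [1.1, 0.3, -1.3]
opening: 0.284
grip_force: 30.0
```

Emit:
{"fn": "arm_command", "kwargs": {"delta_pos": [[-0.04, 0.14, 0], [-0.08, 0.272, 0], [-0.08, 0.272, -0.08], [-0.08, 0.272, -0.15], [-0.08, 0.272, -0.2]], "delta_rot": [[0, 0, 0], [0, 0, 0], [0, 0, 0], [0, 0, 0], [0, 0, 0]], "claw": [1, 1, 1, 1, 1]}}

```text
t: 4.32
eef_pos: [483.9, 336.2, 57.1]
tcp_rot: [-3.141, 0.0, 1.252]
ft_force: [-0.2, -0.8, -0.7]
opening: 0.28
grip_force: 30.0
```

Emit:
{"fn": "arm_command", "kwargs": {"delta_pos": [[0, 0, -0.02], [0, 0, -0.042], [0, 0, -0.042], [0, 0, -0.042], [0, 0, -0.042]], "delta_rot": [[0, 0, 0], [0, 0, 0], [0, 0, 0], [0, 0, 0], [0, 0, 0]], "claw": [1, 1, 1, 1, 1]}}

```text
t: 4.73
eef_pos: [485.1, 335.6, 48.2]
tcp_rot: [3.141, -0.001, 1.25]
ft_force: [-0.0, 0.2, 0.3]
opening: 0.28
grip_force: 30.0
```

Emit:
{"fn": "arm_command", "kwargs": {"delta_pos": [[0, 0, 0], [0, 0, 0], [0, 0, 0], [0, 0, 0], [0, 0, 0]], "delta_rot": [[0, 0, 0], [0, 0, 0], [0, 0, 0], [0, 0, 0], [0, 0, 0]], "claw": [0.65, 0.55, 0.45, 0.4, 0.4]}}

```text
t: 5.15
eef_pos: [484.7, 335.6, 47.7]
tcp_rot: [3.141, -0.0, 1.25]
ft_force: [-0.8, -0.6, 0.7]
opening: 0.567
grip_force: 0.0
```

Emit:
{"fn": "arm_command", "kwargs": {"delta_pos": [[0, 0, 0.08], [0, 0, 0.18], [0, 0, 0.3], [0, 0, 0.4], [0.01, -0.1, 0.4]], "delta_rot": [[0, 0, 0], [0, 0, 0], [0, 0, 0], [0, 0, 0], [0, 0, 0]], "claw": [0.4, 0.4, 0.4, 0.4, 0.4]}}

```text
t: 5.57
eef_pos: [488.7, 313.7, 152.4]
tcp_rot: [3.136, -0.006, 1.253]
ft_force: [0.4, 0.3, -0.3]
opening: 0.601
grip_force: 0.0
```

Emit:
{"fn": "arm_command", "kwargs": {"delta_pos": [[0.03, -0.15, 0], [0.06, -0.3, 0], [0.09, -0.45, 0], [0.12, -0.6, 0], [0.15, -0.76, 0]], "delta_rot": [[0, 0, 0], [0, 0, 0], [0, 0, 0], [0, 0, 0], [0, 0, 0]], "claw": [0.4, 0.4, 0.4, 0.4, 0.4]}}

```text
t: 5.98
eef_pos: [524.7, 119.1, 147.8]
tcp_rot: [3.141, -0.0, 1.251]
ft_force: [0.7, 0.1, -0.9]
opening: 0.603
grip_force: 0.0
```

Emit:
{"fn": "arm_command", "kwargs": {"delta_pos": [[0.03, -0.15, 0], [0.06, -0.3, 0], [0.09, -0.45, 0], [0.12, -0.6, 0], [0.157, -0.76, 0]], "delta_rot": [[0, 0, 0], [0, 0, 0], [0, 0, 0], [0, 0, 0], [0, 0, 0]], "claw": [0.4, 0.4, 0.4, 0.4, 0.4]}}

```text
t: 6.4
eef_pos: [563.8, -71.1, 147.8]
tcp_rot: [3.141, -0.0, 1.25]
ft_force: [-0.0, 0.2, -0.1]
opening: 0.599
grip_force: 0.0
```

Emit:
{"fn": "arm_command", "kwargs": {"delta_pos": [[0, -0.016, -0.1], [0, -0.016, -0.2], [0, -0.016, -0.3], [0, -0.016, -0.384], [0, -0.016, -0.384]], "delta_rot": [[0, 0, 0], [0, 0, 0], [0, 0, 0], [0, 0, 0], [0, 0, 0]], "claw": [0.4, 0.4, 0.4, 0.4, 0.4]}}

```text
t: 6.82
eef_pos: [562.2, -73.2, 48.2]
tcp_rot: [-3.136, 0.0, 1.25]
ft_force: [0.2, 0.7, -1.2]
opening: 0.598
grip_force: 0.0
```

Emit:
{"fn": "arm_command", "kwargs": {"delta_pos": [[0, 0, 0], [0, 0, 0], [0, 0, 0], [0, 0, 0], [0, 0, 0]], "delta_rot": [[0, 0, 0], [0, 0, 0], [0, 0, 0], [0, 0, 0], [0, 0, 0]], "claw": [0.55, 0.65, 0.75, 0.85, 1]}}

```text
t: 7.23
eef_pos: [564.3, -73.3, 52.7]
tcp_rot: [3.14, -0.0, 1.25]
ft_force: [0.1, 0.6, -0.2]
opening: 0.306
grip_force: 1.0
```

Emit:
{"fn": "arm_command", "kwargs": {"delta_pos": [[0, 0, 0], [0, 0, 0], [0, 0, 0], [0, 0, 0], [0, 0, 0]], "delta_rot": [[0, 0, 0], [0, 0, 0], [0, 0, 0], [0, 0, 0], [0, 0, 0]], "claw": [1, 1, 1, 1, 1]}}

```text
t: 7.65
eef_pos: [564.3, -73.4, 52.7]
tcp_rot: [3.14, -0.0, 1.25]
ft_force: [-1.5, -0.0, 6.7]
opening: 0.302
grip_force: 30.0
```

Emit:
{"fn": "arm_command", "kwargs": {"delta_pos": [[0, 0, 0.1], [0, 0, 0.24], [-0.04, 0.14, 0.24], [-0.08, 0.28, 0.24], [-0.12, 0.42, 0.24]], "delta_rot": [[0, 0, 0], [0, 0, 0], [0, 0, 0], [0, 0, 0], [0, 0, 0]], "claw": [1, 1, 1, 1, 1]}}

```text
t: 8.07
eef_pos: [533.6, 32.4, 112.5]
tcp_rot: [3.14, -0.0, 1.249]
ft_force: [1.2, 1.0, -0.9]
opening: 0.299
grip_force: 30.0
```

Emit:
{"fn": "arm_command", "kwargs": {"delta_pos": [[-0.04, 0.14, 0], [-0.08, 0.28, 0], [-0.12, 0.42, 0], [-0.16, 0.56, 0], [-0.2, 0.7, 0]], "delta_rot": [[0, 0, 0], [0, 0, 0], [0, 0, 0], [0, 0, 0], [0, 0, 0]], "claw": [1, 1, 1, 1, 1]}}

```text
t: 8.48
eef_pos: [483.2, 208.2, 112.0]
tcp_rot: [3.141, -0.0, 1.25]
ft_force: [0.4, -0.3, -0.4]
opening: 0.302
grip_force: 30.0
```

Emit:
{"fn": "arm_command", "kwargs": {"delta_pos": [[-0.02, 0.11, 0], [-0.053, 0.222, 0], [-0.053, 0.222, -0.08], [-0.053, 0.222, -0.15], [-0.053, 0.222, -0.2]], "delta_rot": [[0, 0, 0], [0, 0, 0], [0, 0, 0], [0, 0, 0], [0, 0, 0]], "claw": [1, 1, 1, 1, 1]}}

```text
t: 8.9
eef_pos: [470.1, 262.7, 60.8]
tcp_rot: [-3.142, 0.0, 1.252]
ft_force: [0.0, -0.4, -1.2]
opening: 0.296
grip_force: 30.0
```

Emit:
{"fn": "arm_command", "kwargs": {"delta_pos": [[0, 0, -0.02], [0, 0, -0.042], [0, 0, -0.042], [0, 0, -0.042], [0, 0, -0.042]], "delta_rot": [[0, 0, 0], [0, 0, 0], [0, 0, 0], [0, 0, 0], [0, 0, 0]], "claw": [1, 1, 1, 1, 1]}}

```text
t: 9.32
eef_pos: [471.0, 262.1, 51.7]
tcp_rot: [3.141, -0.001, 1.25]
ft_force: [0.1, -0.1, -1.8]
opening: 0.299
grip_force: 30.0
```

Emit:
{"fn": "arm_command", "kwargs": {"delta_pos": [[0, 0, 0], [0, 0, 0], [0, 0, 0], [0, 0, 0], [0, 0, 0]], "delta_rot": [[0, 0, 0], [0, 0, 0], [0, 0, 0], [0, 0, 0], [0, 0, 0]], "claw": [0.65, 0.55, 0.45, 0.4, 0.4]}}

```text
t: 9.73
eef_pos: [470.7, 262.1, 51.3]
tcp_rot: [3.141, -0.0, 1.25]
ft_force: [0.1, 0.1, -0.7]
opening: 0.56
grip_force: 0.0
```

Emit:
{"fn": "arm_command", "kwargs": {"delta_pos": [[0, 0, 0.08], [0, 0, 0.18], [0, 0, 0.3], [0, 0, 0.44], [0, 0, 0.52]], "delta_rot": [[0, 0, 0], [0, 0, 0], [0, 0, 0], [0, 0, 0], [0, 0, 0]], "claw": [0.4, 0.4, 0.4, 0.4, 0.4]}}

```text
t: 10.15
eef_pos: [471.2, 262.4, 184.4]
tcp_rot: [3.139, -0.002, 1.25]
ft_force: [-0.2, -0.1, 0.1]
opening: 0.6
grip_force: 0.0
```

Emit:
{"fn": "arm_command", "kwargs": {"delta_pos": [[0.05, -0.12, 0], [0.11, -0.25, 0], [0.17, -0.38, 0], [0.23, -0.51, 0], [0.29, -0.642, 0]], "delta_rot": [[0, 0, 0], [0, 0, 0], [0, 0, -0.02], [0, 0, -0.04], [0, 0, -0.06]], "claw": [0.4, 0.4, 0.4, 0.4, 0.4]}}

```text
t: 10.57
eef_pos: [543.6, 100.1, 181.3]
tcp_rot: [3.141, -0.0, 1.155]
ft_force: [1.1, 0.5, -0.4]
opening: 0.598
grip_force: 0.0
```

Emit:
{"fn": "arm_command", "kwargs": {"delta_pos": [[0.06, -0.13, 0], [0.12, -0.26, 0], [0.18, -0.39, 0], [0.24, -0.52, 0], [0.29, -0.642, 0]], "delta_rot": [[0, 0, 0], [0, 0, 0], [0, 0, 0], [0, 0, 0], [0, 0, 0]], "claw": [0.4, 0.4, 0.4, 0.4, 0.4]}}

```text
t: 10.98
eef_pos: [616.3, -60.9, 181.2]
tcp_rot: [3.141, 0.0, 1.155]
ft_force: [0.4, -0.3, 0.4]
opening: 0.599
grip_force: 0.0
```

Run:
```python
from h import *
c=calibration("wrist");im=read_camera("wrist");print(state()["eef_pos"])
np.savez("w2.npz",im=im,T=c["T"],K=c["camera_matrix"])
s=read_camera("side")
a=cv2.resize(s[60:260,200:400,::-1],(400,400));b=cv2.resize(im[90:290,220:420,::-1],(400,400),interpolation=cv2.INTER_CUBIC)
cv2.imwrite("pics/c2.png",np.hstack([a,b]))
```

```text
[618.16935289 -65.54001177 180.9509956 ]
```

View pics/c2.png

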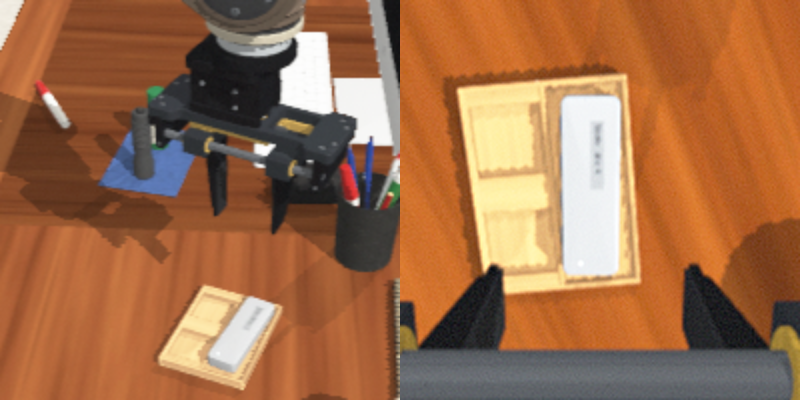

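Run:
```python
from h import *
print(state()["eef_pos"],state()["t"])
d=np.load("w2.npz");c=dict(T=d["T"],camera_matrix=d["K"])
from scipy.spatial.transform import Rotation as R
im=d["im"]; g=im[90:290,220:420]
H=hsv(g);m=((H[:,:,1]<50)&(H[:,:,2]>150)).astype(np.uint8)
m=cv2.morphologyEx(m,cv2.MORPH_CLOSE,np.ones((7,7)))
full=np.zeros(im.shape[:2],np.uint8);full[90:290,220:420]=m
print("hub",rect(full,23,c))
f=lambda k:(np.array(k)-[400,0])/2+[219.5,89.5]
h=proj(f([(562,95),(621,97),(616,275),(563,275)]),23,c);a=h[0]+h[1]-h[2]-h[3];print(h.mean(0),np.arctan2(a[1],a[0]))
o=proj(f([(627,74),(638,283),(477,292),(459,88)]),12,c);print("org",o.mean(0))
```

```text
[616.97259969 -62.98907821 180.71767433] 11.0833
hub [616.4 -58.3  35.  107.9 -23.9]
[616.37412139 -58.56968318] 1.142806630038182
org [593.11146792 -50.9247966 ]
```

Emit:
{"fn": "arm_command", "kwargs": {"delta_pos": [[0, 0, 0], [0, 0, -0.14], [0, 0, -0.28], [0, 0, -0.42], [0, 0, -0.56]], "delta_rot": [[0, 0, 0], [0, 0, 0], [0, 0, 0], [0, 0, 0], [0, 0, 0]], "claw": [0.4, 0.4, 0.4, 0.4, 0.4]}}

```text
t: 11.5
eef_pos: [615.2, -57.5, 40.2]
tcp_rot: [3.141, -0.0, 1.157]
ft_force: [0.5, 0.4, -0.6]
opening: 0.596
grip_force: 0.0
```

Emit:
{"fn": "arm_command", "kwargs": {"delta_pos": [[0, 0, 0], [0, 0, 0], [0, 0, 0], [0, 0, 0], [0, 0, 0]], "delta_rot": [[0, 0, 0], [0, 0, 0], [0, 0, 0], [0, 0, 0], [0, 0, 0]], "claw": [0.4, 0.4, 0.4, 0.4, 0.4]}}

```text
t: 11.92
eef_pos: [616.6, -58.8, 43.4]
tcp_rot: [3.138, -0.001, 1.156]
ft_force: [0.5, -0.5, 0.0]
opening: 0.598
grip_force: 0.0
```

Emit:
{"fn": "arm_command", "kwargs": {"delta_pos": [[0, 0, -0.04], [0, 0, -0.08], [0, 0, -0.1], [0, 0, -0.1], [0, 0, -0.1]], "delta_rot": [[0, 0, 0], [0, 0, 0], [0, 0, 0], [0, 0, 0], [0, 0, 0]], "claw": [0.4, 0.4, 0.4, 0.4, 0.4]}}

```text
t: 12.33
eef_pos: [615.4, -58.9, 15.5]
tcp_rot: [-3.14, 0.0, 1.156]
ft_force: [0.1, -0.6, 0.6]
opening: 0.601
grip_force: 0.0
```

Emit:
{"fn": "arm_command", "kwargs": {"delta_pos": [[0, 0, 0], [0, 0, 0], [0, 0, 0], [0, 0, 0], [0, 0, 0]], "delta_rot": [[0, 0, 0], [0, 0, 0], [0, 0, 0], [0, 0, 0], [0, 0, 0]], "claw": [0.4, 0.4, 0.4, 0.4, 0.4]}}

```text
t: 12.75
eef_pos: [615.7, -58.9, 16.3]
tcp_rot: [3.141, -0.0, 1.156]
ft_force: [-0.5, 0.6, 0.7]
opening: 0.601
grip_force: 0.0
```

Emit:
{"fn": "arm_command", "kwargs": {"delta_pos": [[0, 0, -0.008], [0, 0, -0.008], [0, 0, -0.008], [0, 0, -0.008], [0, 0, -0.008]], "delta_rot": [[0, 0, 0], [0, 0, 0], [0, 0, 0], [0, 0, 0], [0, 0, 0]], "claw": [0.4, 0.5, 0.58, 0.63, 0.68]}}

```text
t: 13.17
eef_pos: [615.7, -58.9, 14.2]
tcp_rot: [3.142, -0.0, 1.156]
ft_force: [0.2, -0.3, -0.3]
opening: 0.378
grip_force: 0.0
```

Emit:
{"fn": "arm_command", "kwargs": {"delta_pos": [[0, 0, 0], [0, 0, 0], [0, 0, 0], [0, 0, 0], [0, 0, 0]], "delta_rot": [[0, 0, 0], [0, 0, 0], [0, 0, 0], [0, 0, 0], [0, 0, 0]], "claw": [0.8, 1, 1, 1, 1]}}

```text
t: 13.58
eef_pos: [615.7, -58.9, 14.2]
tcp_rot: [3.142, 0.0, 1.156]
ft_force: [-0.1, 0.0, -0.4]
opening: 0.356
grip_force: 30.0
```

Emit:
{"fn": "arm_command", "kwargs": {"delta_pos": [[0, 0, 0.05], [0, 0, 0.1], [0, 0, 0.15], [0, 0, 0.15], [0, 0, 0.15]], "delta_rot": [[0, 0, 0], [0, 0, 0], [0, 0, 0], [0, 0, 0], [0, 0, 0]], "claw": [1, 1, 1, 1, 1]}}

```text
t: 14.0
eef_pos: [616.2, -59.0, 53.1]
tcp_rot: [3.139, -0.001, 1.156]
ft_force: [0.6, -0.1, -0.8]
opening: 0.356
grip_force: 30.0
```

Emit:
{"fn": "arm_command", "kwargs": {"delta_pos": [[0, 0, 0.1], [-0.08, -0.11, 0.14], [-0.16, -0.22, 0.14], [-0.24, -0.33, 0.14], [-0.32, -0.43, 0.14]], "delta_rot": [[0, 0, 0], [0, 0, 0.06], [0, 0, 0.13], [0, 0, 0.2], [0, 0, 0.25]], "claw": [1, 1, 1, 1, 1]}}

```text
t: 14.42
eef_pos: [534.6, -167.3, 86.6]
tcp_rot: [3.141, 0.0, 1.555]
ft_force: [0.7, -0.6, -0.5]
opening: 0.348
grip_force: 30.0
```

Emit:
{"fn": "arm_command", "kwargs": {"delta_pos": [[-0.08, -0.11, 0], [-0.16, -0.22, 0], [-0.24, -0.33, 0], [-0.337, -0.44, 0], [-0.337, -0.44, 0]], "delta_rot": [[0, 0, 0.06], [0, 0, 0.13], [0, 0, 0.2], [0, 0, 0.252], [0, 0, 0.252]], "claw": [1, 1, 1, 1, 1]}}

```text
t: 14.83
eef_pos: [448.2, -279.8, 86.4]
tcp_rot: [-3.141, -0.0, 1.947]
ft_force: [0.6, -0.2, -0.6]
opening: 0.355
grip_force: 30.0
```

Run:
```python
from h import *
c=calibration("wrist");im=read_camera("wrist");s=state();print(s["eef_pos"],s["tcp_rot"])
np.savez("w3.npz",im=im,T=c["T"],K=c["camera_matrix"])
sd=read_camera("side")
a=cv2.resize(sd[200:400,70:370,::-1],(400,267));b=cv2.resize(im[:,:,::-1],(640,400));a=cv2.resize(sd[200:400,70:330,::-1],None,fx=1.5,fy=1.5)
o=np.zeros((400,800,3),np.uint8);o[:300,:390]=a;o[:256,390:]=cv2.resize(b,(410,256));cv2.imwrite("pics/c3.png",o)
```

```text
[ 449.62461937 -278.35126423   86.45380999] [-3.14127603e+00 -4.61804645e-04  1.94146077e+00]
```

View pics/c3.png

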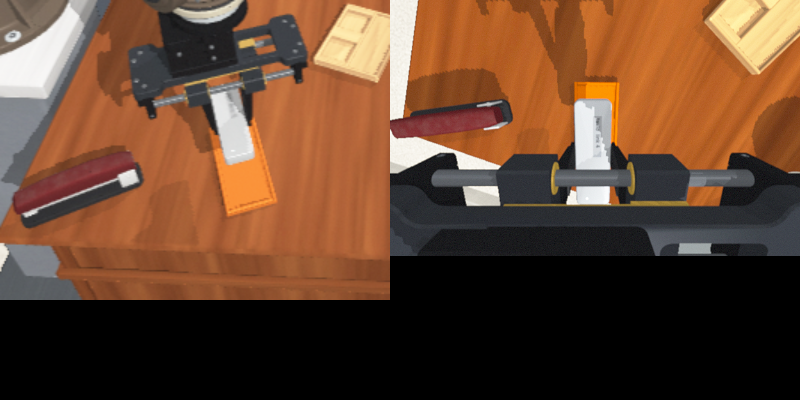

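Run:
```python
from h import *
d=np.load("w3.npz");c=dict(T=d["T"],camera_matrix=d["K"])
H=hsv(d["im"]);m=cv2.inRange(H,(10,225,190),(22,255,255));m[:, :270]=0;m[:,380:]=0;m[:110]=0;m[260:]=0
ys,xs=np.nonzero(m);print(xs.min(),xs.max(),ys.min())
r=[(np.nonzero(m[y])[0].min(),np.nonzero(m[y])[0].max()) for y in (134,140,150,160)];print(r)
q=proj([(xs.min(),ys.min()+.5),(xs.max()+1,ys.min()+.5)],8,c);w=q.mean(0);print(q)
for yaw in(21.4,):
    a=np.radians(yaw);l=np.array([-np.sin(a),np.cos(a)]);print("centre",w-66*l)
    R2=np.array([[np.cos(a),np.sin(a)],[-np.sin(a),np.cos(a)]]);k=proj(np.c_[xs,ys],8,c)@R2.T;print(np.percentile(k,[.5,99.5],axis=0))
    print("top est in tray axes",R2@[451.7,-276.5])
```

```text
288 374 128
[(np.int64(288), np.int64(357)), (np.int64(288), np.int64(357)), (np.int64(288), np.int64(357)), (np.int64(346), np.int64(356))]
[[ 402.41189292 -226.18365458]
 [ 470.77233021 -199.18137435]]
centre [ 460.67397933 -274.13219831]
[[ 291.8204389  -440.98130573]
 [ 350.94720894 -356.91240295]]
top est in tray axes [ 319.66948116 -422.25177657]
```

Emit:
{"fn": "arm_command", "kwargs": {"delta_pos": [[0, 0, -0.08], [0, 0, -0.16], [0, 0, -0.24], [0, 0, -0.27], [0, 0, -0.27]], "delta_rot": [[0, 0, 0], [0, 0, 0], [0, 0, 0], [0, 0, 0], [0, 0, 0]], "claw": [1, 1, 1, 1, 1]}}

```text
t: 15.35
eef_pos: [451.3, -275.1, 17.6]
tcp_rot: [-3.14, -0.003, 1.945]
ft_force: [1.0, 0.1, -0.9]
opening: 0.352
grip_force: 30.0
```

Emit:
{"fn": "arm_command", "kwargs": {"delta_pos": [[0, 0, 0], [0, 0, 0], [0, 0, 0], [0, 0, 0], [0, 0, 0]], "delta_rot": [[0, 0, 0], [0, 0, 0], [0, 0, 0], [0, 0, 0], [0, 0, 0]], "claw": [1, 1, 1, 1, 1]}}

```text
t: 15.77
eef_pos: [451.7, -276.5, 19.8]
tcp_rot: [3.141, 0.001, 1.944]
ft_force: [-0.1, 0.4, -1.1]
opening: 0.352
grip_force: 30.0
```

Down 9 mm to z ≈ 10.8, then open and lift.

Emit:
{"fn": "arm_command", "kwargs": {"delta_pos": [[0, 0, -0.016], [0, 0, -0.03], [0, 0, -0.036], [0, 0, -0.036], [0, 0, -0.036]], "delta_rot": [[0, 0, 0], [0, 0, 0], [0, 0, 0], [0, 0, 0], [0, 0, 0]], "claw": [1, 1, 1, 1, 1]}}

```text
t: 16.18
eef_pos: [451.3, -276.3, 10.1]
tcp_rot: [-3.141, -0.0, 1.944]
ft_force: [0.1, 1.0, 3.2]
opening: 0.356
grip_force: 30.0
```

Emit:
{"fn": "arm_command", "kwargs": {"delta_pos": [[0, 0, 0], [0, 0, 0], [0, 0, 0], [0, 0, 0], [0, 0, 0]], "delta_rot": [[0, 0, 0], [0, 0, 0], [0, 0, 0], [0, 0, 0], [0, 0, 0]], "claw": [0.6, 0.55, 0.5, 0.4, 0.4]}}

```text
t: 16.6
eef_pos: [451.4, -276.4, 10.1]
tcp_rot: [3.142, -0.0, 1.944]
ft_force: [0.4, -0.5, 0.5]
opening: 0.571
grip_force: 0.0
```

Emit:
{"fn": "arm_command", "kwargs": {"delta_pos": [[0, 0, 0.1], [0, 0, 0.25], [0, 0, 0.4], [0, 0, 0.52], [0, 0, 0.56]], "delta_rot": [[0, 0, 0], [0, 0, 0], [0, 0, 0], [0, 0, 0], [0, 0, 0]], "claw": [0.4, 0.4, 0.4, 0.4, 0.4]}}

```text
t: 17.02
eef_pos: [452.5, -277.1, 154.3]
tcp_rot: [3.139, 0.005, 1.944]
ft_force: [-0.7, -0.3, 0.6]
opening: 0.603
grip_force: 0.0
```

Run:
```python
from h import *
c=calibration("wrist");im=read_camera("wrist");s=state();print(s["eef_pos"],s["tcp_rot"])
t=read_camera("side")
a=cv2.resize(t[200:400,140:340,::-1],(400,400));b=cv2.resize(im[60:260,220:420,::-1],(400,400))
cv2.imwrite("pics/c4.png",np.hstack([a,b]))
H=hsv(im);m=cv2.inRange(H,(0,0,150),(180,50,255));m[:110]=0;m[:,:280]=0;m[:,370:]=0;m[250:]=0
print("hub",rect(cv2.morphologyEx(m,3,np.ones((7,7))),19,c))
```

```text
[ 452.53714304 -277.1625342   154.09323958] [3.13847227 0.00526968 1.94451881]
hub [ 451.8 -275.7   33.3  107.    22.1]
```

View pics/c4.png

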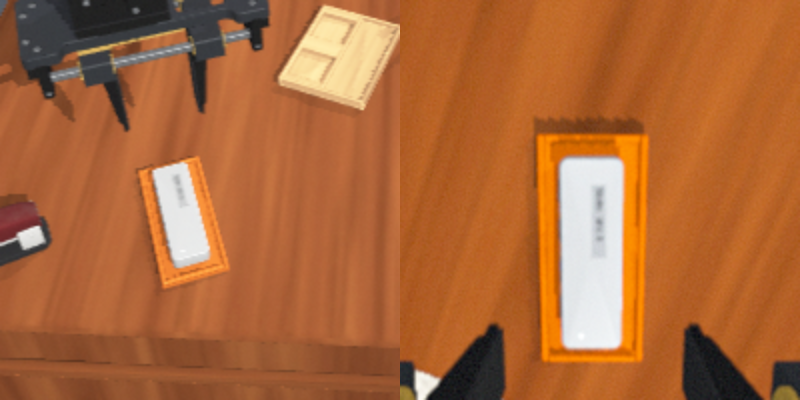

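Emit:
{"fn": "arm_command", "kwargs": {"delta_pos": [[0, 0.14, 0], [0.01, 0.28, 0], [0.015, 0.42, 0], [0.02, 0.56, 0], [0.025, 0.718, 0]], "delta_rot": [[0, 0, -0.03], [0, 0, -0.06], [0, 0, -0.09], [0, 0, -0.12], [0, 0, -0.15]], "claw": [0.4, 0.4, 0.4, 0.4, 0.4]}}

```text
t: 17.53
eef_pos: [456.8, -95.5, 148.3]
tcp_rot: [-3.139, -0.001, 1.705]
ft_force: [1.4, 0.9, -0.4]
opening: 0.602
grip_force: 0.0
```

Emit:
{"fn": "arm_command", "kwargs": {"delta_pos": [[0, 0.14, 0], [0.01, 0.28, 0], [0.015, 0.42, 0], [0.02, 0.56, 0], [0.025, 0.718, 0]], "delta_rot": [[0, 0, -0.03], [0, 0, -0.06], [0, 0, -0.09], [0, 0, -0.12], [0, 0, -0.15]], "claw": [0.4, 0.4, 0.4, 0.4, 0.4]}}

```text
t: 17.95
eef_pos: [463.0, 84.0, 148.3]
tcp_rot: [-3.139, 0.0, 1.47]
ft_force: [1.3, -0.0, 0.0]
opening: 0.598
grip_force: 0.0
```

Emit:
{"fn": "arm_command", "kwargs": {"delta_pos": [[0, 0.14, 0], [0.01, 0.28, 0], [0.015, 0.42, 0], [0.02, 0.56, 0], [0.027, 0.718, 0]], "delta_rot": [[0, 0, -0.03], [0, 0, -0.06], [0, 0, -0.09], [0, 0, -0.12], [0, 0, -0.142]], "claw": [0.4, 0.4, 0.4, 0.4, 0.4]}}

```text
t: 18.37
eef_pos: [469.7, 263.3, 148.0]
tcp_rot: [-3.139, 0.002, 1.247]
ft_force: [0.4, -0.2, -0.5]
opening: 0.603
grip_force: 0.0
```

Emit:
{"fn": "arm_command", "kwargs": {"delta_pos": [[0, 0, 0], [0, 0, 0], [0, 0, 0], [0, 0, 0], [0, 0, 0]], "delta_rot": [[0, 0, 0], [0, 0, 0], [0, 0, 0], [0, 0, 0], [0, 0, 0]], "claw": [0.4, 0.4, 0.4, 0.4, 0.4]}}

```text
t: 18.78
eef_pos: [470.7, 261.0, 149.7]
tcp_rot: [-3.141, 0.001, 1.249]
ft_force: [-0.1, 1.2, -0.1]
opening: 0.601
grip_force: 0.0
```

Descend (149.5 → 52) and grip the torch.

Emit:
{"fn": "arm_command", "kwargs": {"delta_pos": [[0, 0, -0.1], [0, 0, -0.2], [0, 0, -0.3], [0, 0, -0.39], [0, 0, -0.39]], "delta_rot": [[0, 0, 0], [0, 0, 0], [0, 0, 0], [0, 0, 0], [0, 0, 0]], "claw": [0.4, 0.4, 0.4, 0.4, 0.4]}}

```text
t: 19.2
eef_pos: [469.3, 260.4, 49.4]
tcp_rot: [-3.137, 0.004, 1.249]
ft_force: [-0.7, 0.2, -0.7]
opening: 0.601
grip_force: 0.0
```

Emit:
{"fn": "arm_command", "kwargs": {"delta_pos": [[0, 0, 0], [0, 0, 0], [0, 0, 0], [0, 0, 0], [0, 0, 0]], "delta_rot": [[0, 0, 0], [0, 0, 0], [0, 0, 0], [0, 0, 0], [0, 0, 0]], "claw": [0.4, 0.55, 0.65, 0.75, 0.85]}}

```text
t: 19.62
eef_pos: [471.1, 262.3, 53.7]
tcp_rot: [3.14, -0.001, 1.25]
ft_force: [0.4, -0.6, -0.1]
opening: 0.382
grip_force: 0.0
```

Emit:
{"fn": "arm_command", "kwargs": {"delta_pos": [[0, 0, 0], [0, 0, 0], [0, 0, 0], [0, 0, 0], [0, 0, 0]], "delta_rot": [[0, 0, 0], [0, 0, 0], [0, 0, 0], [0, 0, 0], [0, 0, 0]], "claw": [1, 1, 1, 1, 1]}}

```text
t: 20.03
eef_pos: [471.0, 262.3, 53.3]
tcp_rot: [3.141, -0.001, 1.25]
ft_force: [-1.0, 0.0, 6.7]
opening: 0.304
grip_force: 30.0
```

Emit:
{"fn": "arm_command", "kwargs": {"delta_pos": [[0, 0, 0.1], [0, 0, 0.24], [0.04, -0.14, 0.24], [0.08, -0.28, 0.24], [0.12, -0.42, 0.24]], "delta_rot": [[0, 0, 0], [0, 0, 0], [0, 0, 0], [0, 0, 0], [0, 0, 0]], "claw": [1, 1, 1, 1, 1]}}

```text
t: 20.45
eef_pos: [500.8, 156.4, 113.3]
tcp_rot: [3.14, -0.001, 1.252]
ft_force: [0.5, 0.7, -1.1]
opening: 0.3
grip_force: 30.0
```

Emit:
{"fn": "arm_command", "kwargs": {"delta_pos": [[0.04, -0.14, 0], [0.08, -0.28, 0], [0.12, -0.42, 0], [0.16, -0.56, 0], [0.2, -0.7, 0]], "delta_rot": [[0, 0, 0], [0, 0, 0], [0, 0, 0], [0, 0, 0], [0, 0, 0]], "claw": [1, 1, 1, 1, 1]}}

```text
t: 20.87
eef_pos: [550.8, -19.6, 112.7]
tcp_rot: [-3.142, -0.0, 1.25]
ft_force: [0.5, 0.6, -1.5]
opening: 0.298
grip_force: 30.0
```

Emit:
{"fn": "arm_command", "kwargs": {"delta_pos": [[0.03, -0.11, 0], [0.053, -0.223, 0], [0.053, -0.223, 0], [0.053, -0.223, -0.06], [0.053, -0.223, -0.12]], "delta_rot": [[0, 0, 0], [0, 0, 0], [0, 0, 0], [0, 0, 0], [0, 0, 0]], "claw": [1, 1, 1, 1, 1]}}

```text
t: 21.28
eef_pos: [564.1, -73.9, 82.8]
tcp_rot: [3.14, -0.0, 1.249]
ft_force: [0.0, 0.4, -1.3]
opening: 0.299
grip_force: 30.0
```

Emit:
{"fn": "arm_command", "kwargs": {"delta_pos": [[0, 0, 0], [0, 0, -0.04], [0, 0, -0.08], [0, 0, -0.113], [0, 0, -0.113]], "delta_rot": [[0, 0, 0], [0, 0, 0], [0, 0, 0], [0, 0, 0], [0, 0, 0]], "claw": [1, 1, 1, 1, 1]}}

```text
t: 21.7
eef_pos: [563.9, -73.4, 53.4]
tcp_rot: [-3.141, 0.0, 1.25]
ft_force: [0.4, -0.2, -1.4]
opening: 0.305
grip_force: 30.0
```

Emit:
{"fn": "arm_command", "kwargs": {"delta_pos": [[0, 0, 0], [0, 0, 0], [0, 0, 0], [0, 0, 0], [0, 0, 0]], "delta_rot": [[0, 0, 0], [0, 0, 0], [0, 0, 0], [0, 0, 0], [0, 0, 0]], "claw": [1, 1, 1, 1, 1]}}

```text
t: 22.12
eef_pos: [564.0, -73.6, 54.5]
tcp_rot: [3.141, 0.0, 1.25]
ft_force: [-0.5, -0.3, -1.1]
opening: 0.304
grip_force: 30.0
```

Emit:
{"fn": "arm_command", "kwargs": {"delta_pos": [[0, 0, 0], [0, 0, 0], [0, 0, 0], [0, 0, 0], [0, 0, 0]], "delta_rot": [[0, 0, 0], [0, 0, 0], [0, 0, 0], [0, 0, 0], [0, 0, 0]], "claw": [0.65, 0.55, 0.45, 0.4, 0.4]}}

```text
t: 22.53
eef_pos: [564.0, -73.6, 54.5]
tcp_rot: [3.141, 0.0, 1.25]
ft_force: [0.3, -0.6, 0.2]
opening: 0.562
grip_force: 0.0
```

Emit:
{"fn": "arm_command", "kwargs": {"delta_pos": [[0, 0, 0.08], [0, 0, 0.18], [0, 0, 0.3], [0, 0, 0.4], [0, 0, 0.4]], "delta_rot": [[0, 0, 0], [0, 0, 0], [0, 0, 0], [0, 0, 0], [0, 0, 0]], "claw": [0.4, 0.4, 0.4, 0.4, 0.4]}}

```text
t: 22.95
eef_pos: [565.7, -74.0, 159.0]
tcp_rot: [3.135, -0.001, 1.25]
ft_force: [0.9, -0.6, 1.5]
opening: 0.599
grip_force: 0.0
```

Emit:
{"fn": "arm_command", "kwargs": {"delta_pos": [[-0.03, 0.16, 0], [-0.06, 0.32, 0], [-0.09, 0.48, 0], [-0.12, 0.64, 0], [-0.157, 0.8, 0]], "delta_rot": [[0, 0, 0], [0, 0, 0], [0, 0, 0], [0, 0, 0], [0, 0, 0]], "claw": [0.4, 0.4, 0.4, 0.4, 0.4]}}

```text
t: 23.37
eef_pos: [524.1, 128.0, 154.1]
tcp_rot: [-3.142, 0.0, 1.25]
ft_force: [0.8, -0.3, 0.7]
opening: 0.602
grip_force: 0.0
```

Emit:
{"fn": "arm_command", "kwargs": {"delta_pos": [[-0.03, 0.16, 0], [-0.06, 0.32, 0], [-0.09, 0.48, 0], [-0.12, 0.64, 0], [-0.16, 0.8, 0]], "delta_rot": [[0, 0, 0], [0, 0, 0], [0, 0, 0], [0, 0, 0], [0, 0, 0]], "claw": [0.4, 0.4, 0.4, 0.4, 0.4]}}

```text
t: 23.78
eef_pos: [484.1, 328.3, 154.0]
tcp_rot: [3.142, 0.0, 1.25]
ft_force: [0.5, -0.1, -0.7]
opening: 0.598
grip_force: 0.0
```

Emit:
{"fn": "arm_command", "kwargs": {"delta_pos": [[0, 0.037, 0], [0, 0.037, 0], [0, 0.037, 0], [0, 0.037, 0], [0, 0.037, 0]], "delta_rot": [[0, 0, 0], [0, 0, 0], [0, 0, 0], [0, 0, 0], [0, 0, 0]], "claw": [0.4, 0.4, 0.4, 0.4, 0.4]}}

```text
t: 24.2
eef_pos: [485.1, 334.2, 154.3]
tcp_rot: [-3.141, 0.0, 1.248]
ft_force: [0.1, -0.5, 0.4]
opening: 0.599
grip_force: 0.0
```

Emit:
{"fn": "arm_command", "kwargs": {"delta_pos": [[0, 0, -0.12], [0, 0, -0.24], [0, 0, -0.36], [0, 0, -0.425], [0, 0, -0.425]], "delta_rot": [[0, 0, 0], [0, 0, 0], [0, 0, 0], [0, 0, 0], [0, 0, 0]], "claw": [0.4, 0.4, 0.4, 0.4, 0.4]}}

```text
t: 24.62
eef_pos: [483.8, 333.6, 45.0]
tcp_rot: [-3.138, 0.004, 1.248]
ft_force: [-0.2, 0.6, -0.6]
opening: 0.6
grip_force: 0.0
```

Emit:
{"fn": "arm_command", "kwargs": {"delta_pos": [[0, 0, 0], [0, 0, 0], [0, 0, 0], [0, 0, 0], [0, 0, 0]], "delta_rot": [[0, 0, 0], [0, 0, 0], [0, 0, 0], [0, 0, 0], [0, 0, 0]], "claw": [0.4, 0.55, 0.65, 0.75, 0.85]}}

```text
t: 25.03
eef_pos: [485.1, 335.8, 49.2]
tcp_rot: [3.14, -0.001, 1.25]
ft_force: [0.3, -0.7, -0.4]
opening: 0.377
grip_force: 0.0
```

Emit:
{"fn": "arm_command", "kwargs": {"delta_pos": [[0, 0, 0], [0, 0, 0], [0, 0, 0], [0, 0, 0], [0, 0, 0]], "delta_rot": [[0, 0, 0], [0, 0, 0], [0, 0, 0], [0, 0, 0], [0, 0, 0]], "claw": [1, 1, 1, 1, 1]}}

```text
t: 25.45
eef_pos: [484.9, 335.8, 48.7]
tcp_rot: [3.141, -0.001, 1.25]
ft_force: [-0.4, -0.9, 5.7]
opening: 0.28
grip_force: 30.0
```

Emit:
{"fn": "arm_command", "kwargs": {"delta_pos": [[0, 0, 0.1], [0, 0, 0.24], [0.04, -0.14, 0.24], [0.08, -0.28, 0.24], [0.12, -0.42, 0.24]], "delta_rot": [[0, 0, 0], [0, 0, 0], [0, 0, 0], [0, 0, 0], [0, 0, 0]], "claw": [1, 1, 1, 1, 1]}}

```text
t: 25.87
eef_pos: [514.7, 229.9, 108.7]
tcp_rot: [3.141, -0.001, 1.252]
ft_force: [0.7, -0.8, 0.5]
opening: 0.28
grip_force: 30.0
```

Emit:
{"fn": "arm_command", "kwargs": {"delta_pos": [[0.04, -0.14, 0], [0.08, -0.28, 0], [0.12, -0.42, 0], [0.16, -0.56, 0], [0.2, -0.7, 0]], "delta_rot": [[0, 0, 0], [0, 0, 0], [0, 0, 0], [0, 0, 0], [0, 0, 0]], "claw": [1, 1, 1, 1, 1]}}

```text
t: 26.28
eef_pos: [564.8, 53.9, 108.1]
tcp_rot: [-3.141, 0.0, 1.25]
ft_force: [0.3, 0.5, -0.6]
opening: 0.282
grip_force: 30.0
```

Emit:
{"fn": "arm_command", "kwargs": {"delta_pos": [[0.03, -0.1, 0], [0.06, -0.2, 0], [0.081, -0.273, 0], [0.081, -0.273, -0.06], [0.081, -0.273, -0.12]], "delta_rot": [[0, 0, 0], [0, 0, 0], [0, 0, 0], [0, 0, 0], [0, 0, 0]], "claw": [1, 1, 1, 1, 1]}}

```text
t: 26.7
eef_pos: [585.5, -14.0, 78.2]
tcp_rot: [3.14, -0.0, 1.248]
ft_force: [-0.0, 0.2, -0.8]
opening: 0.277
grip_force: 30.0
```

Emit:
{"fn": "arm_command", "kwargs": {"delta_pos": [[0, 0, 0], [0, 0, -0.04], [0, 0, -0.08], [0, 0, -0.113], [0, 0, -0.113]], "delta_rot": [[0, 0, 0], [0, 0, 0], [0, 0, 0], [0, 0, 0], [0, 0, 0]], "claw": [1, 1, 1, 1, 1]}}

```text
t: 27.12
eef_pos: [584.7, -12.3, 48.7]
tcp_rot: [-3.141, 0.0, 1.251]
ft_force: [-0.2, -0.1, -0.4]
opening: 0.279
grip_force: 30.0
```

Emit:
{"fn": "arm_command", "kwargs": {"delta_pos": [[0, 0, 0], [0, 0, 0], [0, 0, 0], [0, 0, 0], [0, 0, 0]], "delta_rot": [[0, 0, 0], [0, 0, 0], [0, 0, 0], [0, 0, 0], [0, 0, 0]], "claw": [1, 1, 1, 1, 1]}}

```text
t: 27.53
eef_pos: [585.0, -12.6, 50.1]
tcp_rot: [3.141, -0.0, 1.25]
ft_force: [-0.6, -0.5, 0.2]
opening: 0.282
grip_force: 30.0
```

Release, lift, and look from near the first viewpoint (595, −36, 214).

Emit:
{"fn": "arm_command", "kwargs": {"delta_pos": [[0, 0, 0], [0, 0, 0], [0, 0, 0], [0, 0, 0], [0, 0, 0]], "delta_rot": [[0, 0, 0], [0, 0, 0], [0, 0, 0], [0, 0, 0], [0, 0, 0]], "claw": [0.65, 0.55, 0.45, 0.4, 0.4]}}

```text
t: 27.95
eef_pos: [585.0, -12.6, 50.0]
tcp_rot: [3.141, -0.0, 1.25]
ft_force: [0.1, 0.9, 0.5]
opening: 0.566
grip_force: 0.0
```

Emit:
{"fn": "arm_command", "kwargs": {"delta_pos": [[0, 0, 0.08], [0, 0, 0.18], [0, 0, 0.32], [0, 0, 0.48], [0, 0, 0.6]], "delta_rot": [[0, 0, 0], [0, 0, 0], [0, 0, 0], [0, 0, 0], [0, 0, 0]], "claw": [0.4, 0.4, 0.4, 0.4, 0.4]}}

```text
t: 28.37
eef_pos: [585.1, -12.6, 202.8]
tcp_rot: [3.14, -0.0, 1.25]
ft_force: [0.3, -0.6, -0.5]
opening: 0.605
grip_force: 0.0
```

Emit:
{"fn": "arm_command", "kwargs": {"delta_pos": [[0.04, -0.095, 0.06], [0.04, -0.095, 0.06], [0.04, -0.095, 0.06], [0.04, -0.095, 0.06], [0.04, -0.095, 0.06]], "delta_rot": [[0, 0, 0], [0, 0, 0], [0, 0, 0], [0, 0, 0], [0, 0, 0]], "claw": [0.4, 0.4, 0.4, 0.4, 0.4]}}

```text
t: 28.78
eef_pos: [594.2, -35.9, 213.7]
tcp_rot: [-3.139, 0.0, 1.25]
ft_force: [0.1, 0.1, -0.6]
opening: 0.602
grip_force: 0.0
```

Run:
```python
from h import *
im=read_camera("wrist");s=state();print(s["eef_pos"],s["ft_force"],s["grip_force"])
d=np.load("w1.npz")["im"]
f=lambda i:cv2.resize(i[130:255,265:375,::-1],(396,450),interpolation=cv2.INTER_CUBIC)
cv2.imwrite("pics/c5.png",np.hstack([f(d),f(im)]))
```

```text
[594.32989052 -35.82800529 213.71950767] [-0.16667407  0.07971046 -0.82111499] 0.0
```

View pics/c5.png

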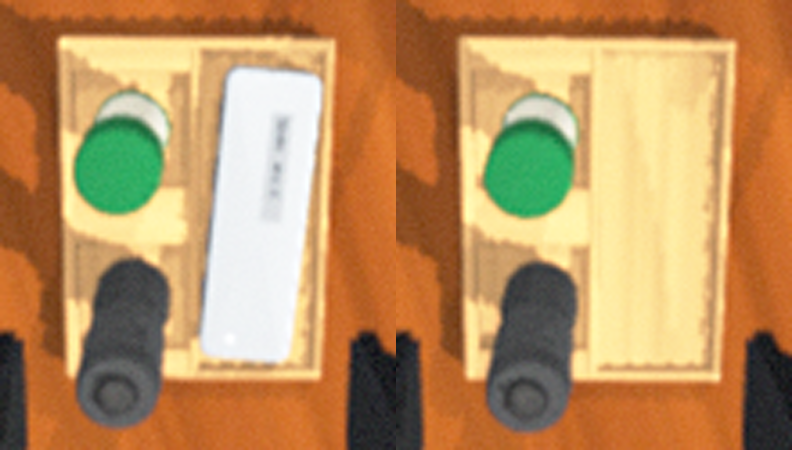

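Torch and glue stick are upright in their own wells, about 2–3 mm from where they started.

```bash
python3 -c "
from cell import *
print(job_done())"
```

```text
the job is handed in; nothing more can be done
None
```

The job is handed in, with no verdict returned: the hub lies in the orange tray, and the torch and glue stick are back upright in their own wells about 2–3 mm from where they started; the arm was never moved near the mug or pen pot.

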